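# Strip a rotary controller and sort its parts

### The arm

A 6-joint arm with a two-finger parallel gripper is mounted at the origin on the work surface. World frame = base frame: x ahead of the robot, y to its left, z up, the work surface at z = 0. Lengths are in m, angles in rad, forces in N, time in s.
With the tool pointing down it reaches from about 0.3 to 0.75 m from the base axis. Payload 8.5 kg.
Tool frame: the origin (TCP) lies on the mounting face of the last link; the fingertips stand 166 mm ahead of it and the grasp point (between the pads) lies 147 mm ahead of it; z points along the fingers, y is the line along which they close (so a half turn about z gives the same grasp; the last joint's range is limited). The gripper opens to 88 mm and grips with 3 to 60 N. Pads are 18 mm wide; open, the fingers measure 123 mm over their backs; the gripper's body (75 mm by 187 mm) begins 45 mm behind the grasp point.
Start: joints at [1.009, 0.381, 1.297, -0, 1.464, -0.215], TCP at [0.187, 0.517, 0.405] pointing down, gripper open.
Joint ranges: [-3.11, 3.11], [-0.89, 2.33], [0.22, 2.48], [-1.42, 4.56], [0.17, 2.85], [-2.88, 2.88]. Speed limits (rad/s): [2.39, 2.39, 3.14, 3.14, 3.14, 3.14].

### API

Orientations are given as a unit quaternion [w, x, y, z].
In Python, from cell import r gives the robot as it stands.
- The arm moves only by the shell command python3 -m pendant 'ROWS'. ROWS is JSON, a list of rows, each a list of 3 entries, a list of its own where there are three numbers: the opening, from 0 (shut) to 1 (fully open), then the shift along the world's x, y, z in mm, then the turn, a rotation vector about the world's x, y, z in degrees. A call has exactly 10 rows; each row is the pose to reach, as a shift and turn from the pose commanded when the call began; what a row does not reach only later rows make up. A row lasts 1/8 s, in which the tool goes at most 62.5 mm and 10.7 degrees, less where a joint would pass 70% of its speed; a pose out of reach is approached as far as the arm can. A call with a gripper value outside its range is refused whole. The fingers move at their own pace and stop on an object; the grip force is fixed at half the most. Time passes only in rows, so rows that repeat a pose let the fingers close, or fill a call up. It gives the time, the measured TCP pose, the force, the opening and the grip force at its end, in the units of the state.
- r.observe(): the state, without advancing time (a new reading comes with each control period).
- r.camera(name): name is "scene" or "top" or "wrist"; returns the picture (384x512x3 uint8, blue, green, red); there is no depth.
- r.get_calibration(name): a dict with "intrinsics" (3x3 intrinsics, pixels), "D" ([k1, k2, p1, p2, k3] as OpenCV has them; the pictures are not rectified), "R" (3x3) and "t" (3): a world point X has camera coordinates R X + t. Camera axes: x right, y down, z forward; pixel columns grow to the right and rows downward; lengths in m; the calibration is good to about 2 mm. A picture is of the moment at which its call begins: read the wrist's pose just before it. get_calibration takes no time and is no camera call; for the wrist camera it gives the pose at the moment of the call.
- r.job_done(): hands the job in; it is judged then, once.
Trained networks look in the newest picture that a camera, given by its name, has taken for a name from the list of things; names that differ only in an ending like _2 or _b are one class to them, and where a whole thing is asked for, a point or a joint stands for the part that bears it (a point fixed in the world has none). Each returns a list of dicts, best first, with "p" (0 to 1); they miss things now and then, are a little off and sometimes report something else, mostly with a low value. They report only what shows in the picture. A call takes as long as a camera call.
- r.find_in(camera, name): "uv" ([column, row] in pixels, amid what is visible of it).
- r.trace(camera, name): "pixels" (384x512 bool, what is visible of it) and "uv" ([column, row] in pixels, amid what is visible of it).
The state is a dict: "time_s": time; "joint_pos": joint angles; "joint_vel": joint speeds; "effort": joint torques, N m; "position": TCP position; "eef_rot": TCP orientation; "force": force on the tool from outside, world axes, zero at the start; "ft_torque": the same for the moment, N m; "opening": opening from 0.0 (shut) to 1.0 (fully open); "grip_force": force on a finger pad.
Only numpy, scipy, OpenCV 4.12 (cv2) and the standard library are available. Lean on these libraries where they do the work, as an engineer would, in place of code of your own. Each camera call takes 0.05 s, during which the arm holds its last target. There are 200 camera calls.

### The job

Strip the rotary controller that is clamped in the spring-jaw holder, from the top down: work the knob off its spindle and stand it in the empty pocket of the knob tray, lay the centre plate square on the pile of centre plates, lay the frame square on the pile of frames, and last pull the insert up out of the holder and seat it in the empty cell of the insert tray, lying the same way round as the insert beside it. Set each part down rather than dropping it, finish one before you take the next, and leave the box of screws and the solder reel where they are.

Things in the scene. Friction and masses are not known exactly. Their poses are not given: they have to be found in the camera images.
- knob: White fluted round push-on knob on top of the controller, 30 mm diameter, 20 mm tall, 20 g. Origin: centre of its underside, z up. Its blind bore sits tight on the insert's 6 mm spindle: a straight pull takes 4 to 8 N, turning it back and forth while pulling eases it; free after rising 14 mm. 2 mm below it is the centre plate.
- plate: White square centre plate under the knob, 46 x 46 mm, 12 mm thick, with a round 16 mm hole for the insert's bushing; 20 g. Origin: centre of its underside; x, y along its sides. Lies loose on the frame; clears the spindle after rising 28 mm.
- frame: White square frame under the centre plate, 64 x 64 mm outside, 11 mm thick, 41 x 41 mm window; 30 g. Origin: centre of its underside (mid-window); x, y along its sides. Lies loose on the insert's strap, whose ears show beyond it; clears the spindle after rising 39 mm.
- insert: Insert in the spring-jaw holder, 160 g. Origin: centre of the underside of its grey 42 x 42 x 28 mm housing. On that a steel strap 92 (x) x 40 (y) mm, top 30 mm above the origin; then on the axis a brass bushing 12 mm thick up to 55 mm (grip it here from above), a 6 mm spindle up to 69 mm. Jaws (below the strap) press its y faces: a straight pull up of 8 to 16 N over 26 mm frees it.
- knob_pocket (a point): Centre of the floor of the empty round pocket (41 mm diameter, 8 mm deep) of the fixed black knob tray: the knob's origin belongs here. Tray 62 (x) x 112 (y) mm, 12 mm tall; the other pocket, 50 mm away in +y, holds such a knob, so close the fingers along the tray's x. Axes of the tray.
- plate_pile (a point): Centre of the top face of the fixed pile of three white centre plates (46 x 46 mm) on a small black base, 39 mm above the bench: the plate's origin belongs here. x, y along the plates' sides.
- frame_pile (a point): Mid-window at the top face of the fixed pile of three white frames (64 x 64 mm) on a small black base, 36 mm above the bench: the frame's origin belongs here. x, y along the frames' sides.
- insert_cell (a point): Where the insert's origin belongs: on the axis of the empty 53 x 53 mm cell of the fixed black insert tray, 3 mm above the bench, 28 mm below the tray's top, on which the strap comes to lie. Tray 84 (x) x 126 (y) mm, 31 mm tall; the other cell, 60 mm away in +y, holds an insert with its strap along the tray's x, as this one's must be (either way round). Axes of the tray.
- screw_box: Bystander: open clear box of screws, 85 x 62 mm, 32 mm tall, loose; origin at the centre of its underside. Leave it where it is.
- reel: Bystander: reel of solder standing on its flange, 56 mm diameter, 38 mm tall, black flanges, loose; origin at the centre of its underside. Leave it where it is.

How it is judged:
On the way, in this order (a step that is already met when the one before it is completed fails the run):
1. the knob is off its spindle and stands in the empty pocket of the knob tray, let go (horizontal distance between knob and knob_pocket below 0.01 m and z of knob in the frame of knob_pocket between -0.004 and 0.004 m and angle between knob's own z axis and vertical below 0.12 rad and contact force between the fingers and knob below 0.1 N and linear speed of knob below 0.03 m/s), for 0.2 s.
2. the centre plate lies square on the pile of centre plates, let go (horizontal distance between plate and plate_pile below 0.01 m and z of plate in the frame of plate_pile between -0.004 and 0.004 m and angle between plate's own z axis and vertical below 0.12 rad and (angle between the x axis of plate and the x axis of plate_pile, either way round below 0.26 rad or angle between the x axis of plate and the y axis of plate_pile, either way round below 0.26 rad) and contact force between the fingers and plate below 0.1 N and linear speed of plate below 0.03 m/s), for 0.2 s.
3. the frame lies square on the pile of frames, let go (horizontal distance between frame and frame_pile below 0.01 m and z of frame in the frame of frame_pile between -0.004 and 0.004 m and angle between frame's own z axis and vertical below 0.12 rad and (angle between the x axis of frame and the x axis of frame_pile, either way round below 0.26 rad or angle between the x axis of frame and the y axis of frame_pile, either way round below 0.26 rad) and contact force between the fingers and frame below 0.1 N and linear speed of frame below 0.03 m/s), for 0.2 s.
4. the insert sits in the empty cell of the insert tray, let go (horizontal distance between insert and insert_cell below 0.01 m and z of insert in the frame of insert_cell between -0.004 and 0.004 m and angle between insert's own z axis and vertical below 0.12 rad and angle between the x axis of insert and the x axis of insert_cell, either way round below 0.26 rad and contact force between the fingers and insert below 0.1 N and linear speed of insert below 0.03 m/s), for 0.2 s.
At the end, for the whole second after the job is handed in: Knob, plate, frame and insert each within 10 mm sideways and 4 mm in height of their places (pocket, piles, cell), upright within 0.12 rad, at rest (below 0.02 m/s); plate, frame and insert square to their pile or tray within 0.26 rad, the insert's strap along the tray's x (horizontal distance between knob and knob_pocket below 0.01 m and z of knob in the frame of knob_pocket between -0.004 and 0.004 m and angle between each of knob, plate, frame, insert's own z axis and vertical below 0.12 rad and linear speed of each of knob, plate, frame, insert below 0.02 m/s and horizontal distance between plate and plate_pile below 0.01 m and z of plate in the frame of plate_pile between -0.004 and 0.004 m and (angle between the x axis of plate and the x axis of plate_pile, either way round below 0.26 rad or angle between the x axis of plate and the y axis of plate_pile, either way round below 0.26 rad) and horizontal distance between frame and frame_pile below 0.01 m and z of frame in the frame of frame_pile between -0.004 and 0.004 m and (angle between the x axis of frame and the x axis of frame_pile, either way round below 0.26 rad or angle between the x axis of frame and the y axis of frame_pile, either way round below 0.26 rad) and horizontal distance between insert and insert_cell below 0.01 m and z of insert in the frame of insert_cell between -0.004 and 0.004 m and angle between the x axis of insert and the x axis of insert_cell, either way round below 0.26 rad); the robot touches nothing.
It fails at once if a part of the controller is dropped (falls free faster than 0.7 m/s, about 25 mm) ((linear speed of knob above 0.7 m/s and contact force between the fingers and knob below 0.01 N) or (linear speed of plate above 0.7 m/s and contact force between the fingers and plate below 0.01 N) or (linear speed of frame above 0.7 m/s and contact force between the fingers and frame below 0.01 N) or (linear speed of insert above 0.7 m/s and contact force between the fingers and insert below 0.01 N)).
It fails at once if the box of screws or the solder reel is pushed more than 20 mm from its place (distance of any of screw_box, reel from where it was at the start of the episode above 0.02 m).
It also fails if it takes over 125 s, if anything falls off the work surface, if the arm or the gripper's body presses on something with over 40 N, if the wrist force passes 120 N, or if a joint passes its speed limit or range.

## Working session

There is one attempt and no reset: what is moved stays moved. The work goes in short steps, Python scripts to look and compute and a shell command to move; the robot and the scene stay as the last step left them, time stands still between calls to the robot, and variables do not carry over. Pictures are saved under pics/ and viewed, at most 14 in all, crops included, and the job is handed in when it is done.

```bash
ls; mkdir -p pics
python3 - <<'E'
from cell import r
import cv2
s=r.observe();print(s)
for c in("top","scene","wrist"):
    cv2.imwrite(f"pics/{c}0.png",r.camera(c)); 
    k=r.get_calibration(c); print(c,k)
E
```

```text
pics
{'time_s': 0.0, 'joint_pos': array([ 1.00870840e+00,  3.81192633e-01,  1.29825446e+00,  2.64913586e-06,
        1.46358975e+00, -2.15273890e-01]), 'joint_vel': array([ 5.15638295e-04, -3.35538961e-04, -5.97540863e-04,  1.19022388e-03,
        2.25146926e-04, -9.36100069e-06]), 'effort': array([-1.06942749e-03, -4.37923265e+01, -2.24555343e+01,  7.13649974e-02,
        3.51997185e-02, -1.38625519e-04]), 'position': array([0.18691122, 0.5172192 , 0.40414153]), 'eef_rot': array([-2.74869091e-04,  1.72539361e-01,  9.85002359e-01, -6.67733553e-04]), 'force': array([-0.12134765,  0.026816  ,  0.74205591]), 'ft_torque': array([-0.04410625,  0.05500779, -0.03475129]), 'grip_force': 0.0, 'opening': 0.9995277632778764}
top {'intrinsics': array([[475.43933105,   0.        , 257.5689279 ],
       [  0.        , 475.43933105, 190.78071194],
       [  0.        ,   0.        ,   1.        ]]), 'D': array([-0.04726931,  0.        ,  0.        ,  0.        ,  0.        ]), 'R': array([[ 0.06256014, -0.99802899,  0.00493568],
       [-0.97150413, -0.06202879, -0.22876221],
       [ 0.22861747,  
[... 298 characters left out ...]
        ,  0.        ,  0.        ]), 'R': array([[-0.69356813,  0.72026798,  0.01331514],
       [ 0.54249295,  0.53436584, -0.64819329],
       [-0.47398803, -0.44234284, -0.76135942]]), 't': array([ 0.41116027, -0.2814564 ,  1.29190306])}
wrist {'intrinsics': array([[336.74069387,   0.        , 252.91141006],
       [  0.        , 336.74069387, 183.31953408],
       [  0.        ,   0.        ,   1.        ]]), 'D': array([-0.05544741,  0.        ,  0.        ,  0.        ,  0.        ]), 'R': array([[ 0.33964458,  0.94055248, -0.00160924],
       [ 0.89450381, -0.32248611,  0.30962176],
       [ 0.29069656, -0.10660082, -0.95085844]]), 't': array([-0.54981308, -0.04236388,  0.39108748])}
```

View pics/top0.png

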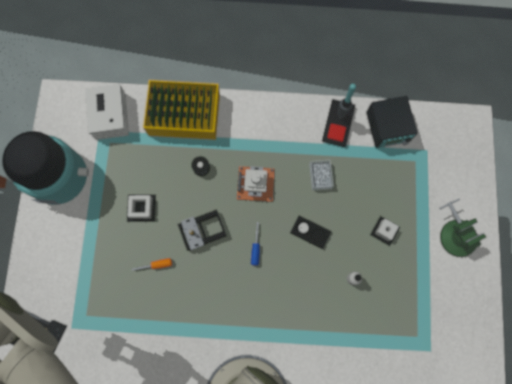

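View pics/scene0.png

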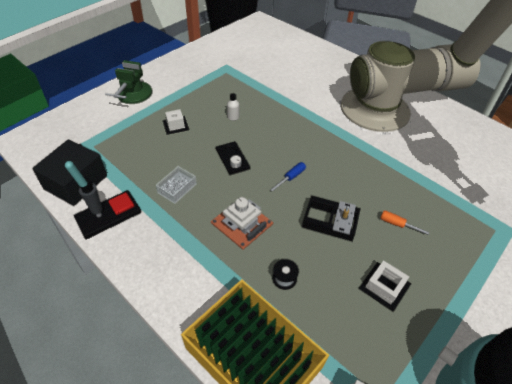

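The top view shows the controller at (256,183), knob tray at (311,232), plate pile at (386,229), frame pile at (141,207), insert tray at (203,230), reel at (201,166) and screw box at (322,176).

```bash
cat > h.py <<'E'
from cell import r
import cv2, numpy as np
def ray(k,uv,z):
    p=cv2.undistortPoints(np.array(uv,float).reshape(-1,1,2),k["intrinsics"],k["D"]).reshape(-1,2)
    d=np.c_[p,np.ones(len(p))]@k["R"]; c=-k["R"].T@k["t"]
    return c+d*((z-c[2])/d[:,2])[:,None]
def proj(k,X):
    return cv2.projectPoints(np.array(X,float).reshape(-1,1,3),cv2.Rodrigues(k["R"])[0],k["t"],k["intrinsics"],k["D"])[0].reshape(-1,2)
def rect(k,mask,z):
    c=max(cv2.findContours(mask.astype(np.uint8),0,2)[0],key=cv2.contourArea)
    w=ray(k,c[:,0],z)[:,:2]*1000
    (x,y),s,a=cv2.minAreaRect(w.astype(np.float32)); return np.round([x,y,*s,a],1)
def look(cam,names,pic=None):
    k=r.get_calibration(cam); im=r.camera(cam)
    if pic: cv2.imwrite(f"pics/{pic}.png",im)
    for n,z in names:
        for t in r.trace(cam,n)[:2]:
            if t["p"]>.2: print(cam,n,round(t["p"],2),np.round(t["uv"]),t["pixels"].sum(),rect(k,t["pixels"],z))
    return k,im
E
python3 - <<'E'
from h import *
look("top",[("knob",.09),("plate",.08),("frame",.07),("insert",.06),("knob_pocket",.012),("plate_pile",.039),("frame_pile",.036),("insert_cell",.031),("screw_box",.032),("reel",.038)])
E
```

```text
top knob 0.45 [254. 179.] 80 [627.5  15.6  27.4  26.5   3.7]
top plate 0.57 [255. 182.] 131 [625.5  16.7  44.7  46.6  88.4]
top frame 0.73 [253. 188.] 243 [620.4  16.6  64.6  65.6   4. ]
top insert 0.52 [254. 189.] 84 [587.4  16.   12.3  38.9   3.7]
top knob_pocket 0.74 [308. 229.] 797 [ 489.5 -159.6  113.    66.5   66.7]
top plate_pile 0.57 [385. 230.] 504 [ 504.6 -379.2   67.7   73.7   61.1]
top frame_pile 0.94 [139. 209.] 768 [526.4 355.6  83.2  84.    3.7]
top insert_cell 0.9 [199. 232.] 886 [473.4 168.7  90.8 124.9  24.4]
top insert_cell 0.52 [142. 208.] 745 [527.4 356.8  83.5  83.8   3.8]
top screw_box 0.74 [321. 173.] 623 [ 668.  -182.9   95.3   66.4    8. ]
top reel 0.78 [201. 166.] 305 [668.5 189.4  61.4  55.5   5. ]
```

```bash
python3 -m pendant '[[1,[30,-35,0],[0,0,-6]],[1,[85,-90,0],[0,0,-13]],[1,[130,-140,0],[0,0,-20]],[1,[175,-190,0],[0,0,-27]],[1,[220,-240,0],[0,0,-34]],[1,[265,-295,0],[0,0,-41]],[1,[310,-345,0],[0,0,-48]],[1,[355,-395,0],[0,0,-55]],[1,[400,-445,-10],[0,0,-61]],[1,[435,-485,-20],[0,0,-66]]]'
```

```text
time_s: 1.95
position: [0.594, 0.0633, 0.3909]
eef_rot: [0.0, 0.682, 0.731, 0.0]
force: [0.4, 0.6, -0.4]
opening: 0.998
grip_force: 0.0
```

Run:
```python
from h import *
print(r.observe()["position"],r.observe()["eef_rot"],r.observe()["joint_pos"])
look("wrist",[("knob",.09),("plate",.07),("frame",.06),("insert",.05)],"w1")
```

```text
[0.593982   0.06328179 0.39092338] [3.33671361e-04 6.82373538e-01 7.31003517e-01 3.17798356e-04] [-9.18709630e-02  4.73775795e-01  1.18387539e+00  9.41138232e-05
  1.48302466e+00 -1.60665913e-01]
wrist knob 0.91 [285. 218.] 866 [628.6  21.2  28.3  32.9   5. ]
wrist knob 0.26 [285. 189.] 1462 [625.8  32.4  58.7  56.3  89.9]
wrist plate 0.75 [345.  32.] 3467 [662.7 183.   55.5  50.    4.9]
wrist plate 0.69 [286. 204.] 1313 [630.1  20.1  48.6  45.6  89.9]
wrist frame 0.58 [281. 186.] 1498 [6.299e+02 2.060e+01 6.290e+01 6.520e+01 5.000e-01]
wrist insert 0.94 [251. 206.] 899 [5.928e+02 1.950e+01 1.450e+01 3.870e+01 2.000e-01]
wrist insert 0.36 [166. 294.] 1568 [515.  -99.3  48.1  49.9  65.4]
```

View pics/w1.png

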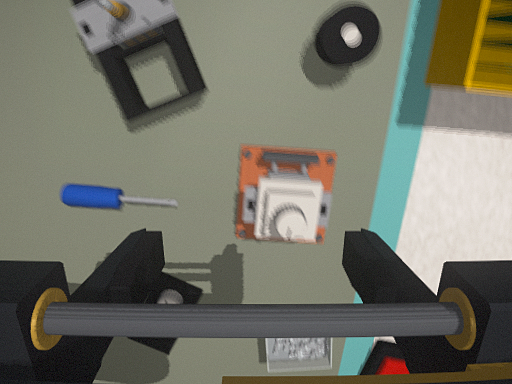

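The wrist view shows the controller at (285,200) in the orange holder; ears of the strap are along world x, and jaws are on the y sides. The picture may have been taken while moving, so I'll settle and look from a second height.

```bash
python3 -m pendant '[[1,[0,10,0],[0,0,0]],[1,[0,20,-20],[0,0,0]],[1,[0,30,-40],[0,0,0]],[1,[0,40,-60],[0,0,0]],[1,[0,40,-60],[0,0,0]],[1,[0,40,-60],[0,0,0]],[1,[0,40,-60],[0,0,0]],[1,[0,40,-60],[0,0,0]],[1,[0,40,-60],[0,0,0]],[1,[0,40,-60],[0,0,0]]]'
cat >> h.py <<'E'
def cen(cam,n,i=0,pick=None):
    ts=[t for t in r.trace(cam,n) if t["p"]>.2]
    return ts
E
python3 - <<'E'
from h import *
for z in(0,): look("wrist",[("knob",.085),("plate",.07),("frame",.055),("insert",.045)],"w2")
k,im=look("scene",[("knob",.085),("plate",.07),("frame",.055),("insert",.045)])
look("top",[("knob",.085),("plate",.07),("frame",.055),("insert",.045)])
E
```

```text
time_s: 3.45
position: [0.5929, 0.105, 0.3309]
eef_rot: [0.0, 0.681, 0.732, 0.0]
force: [-0.7, -0.1, 0.4]
opening: 0.999
grip_force: 0.0
wrist knob 0.85 [294. 290.] 1029 [628.8  27.7  29.5  29.8   6.9]
wrist plate 0.78 [289. 270.] 1578 [629.8  25.1  45.7  48.5   0.7]
wrist frame 0.78 [282. 254.] 1892 [630.4  21.9  63.3  67.3   0. ]
wrist insert 0.83 [248. 270.] 952 [592.5  19.4  14.4  38.8   3.3]
scene knob 0.67 [244. 207.] 163 [640.   21.4  41.   27.5  44.6]
scene plate 0.47 [244. 214.] 215 [642.   22.3  50.5  51.1   1.5]
scene frame 0.55 [238. 225.] 228 [652.   34.5  50.6  84.1  47. ]
scene insert 0.51 [236. 224.] 104 [675.9  19.2  38.2  11.8  89.3]
top knob 0.66 [256. 179.] 83 [630.3  15.8  30.6  26.6   3.8]
top knob 0.43 [140. 207.] 758 [517.5 343.1  80.3  80.5   3.7]
top plate 0.53 [254. 184.] 141 [628.   17.   45.6  47.6  87.9]
top frame 0.69 [255. 192.] 106 [616.4  17.9  37.2  57.2   3.7]
top insert 0.61 [256. 191.] 104 [590.9  16.3  12.4  39.3   3.7]
```

View pics/w2.png

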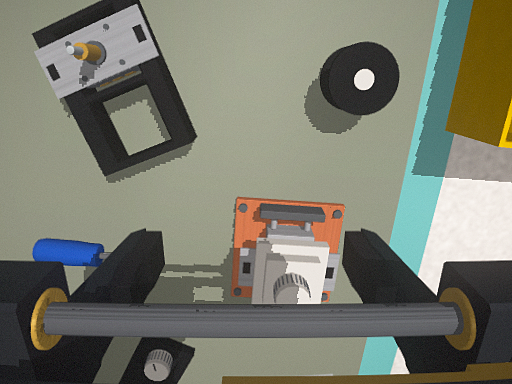

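```bash
python3 -m pendant '[[1,[10,-40,0],[0,0,0]],[1,[20,-80,0],[0,0,0]],[1,[30,-120,0],[0,0,0]],[1,[37,-155,0],[0,0,0]],[1,[37,-155,0],[0,0,0]],[1,[37,-155,0],[0,0,0]],[1,[37,-155,0],[0,0,0]],[1,[37,-155,0],[0,0,0]],[1,[37,-155,0],[0,0,0]],[1,[37,-155,0],[0,0,0]]]'
python3 - <<'E'
from h import *
k,_=look("wrist",[("knob",.085),("plate",.07),("frame",.055),("insert",.045),("screw_box",.03)],"w3")
print(-k["R"].T@k["t"])
E
```

```text
time_s: 5.45
position: [0.6298, -0.0497, 0.3308]
eef_rot: [0.0, 0.681, 0.732, 0.0]
force: [0.3, -0.5, 0.6]
opening: 0.998
grip_force: 0.0
wrist knob 0.58 [260. 100.] 1508 [631.   14.8  27.6  27.6   4.2]
wrist plate 0.59 [274.  81.] 2500 [631.6  15.1  44.2  44.6  89.9]
wrist frame 0.55 [263.  65.] 3169 [631.8  15.   62.7  63.2  89.7]
wrist insert 0.68 [218.  96.] 1726 [593.4  15.   39.1  14.   89.7]
wrist screw_box 0.84 [284. 282.] 3546 [ 667.4 -160.2   88.8   49.5    4. ]
[0.62391299 0.03126972 0.31060442]
```

View pics/w3.png

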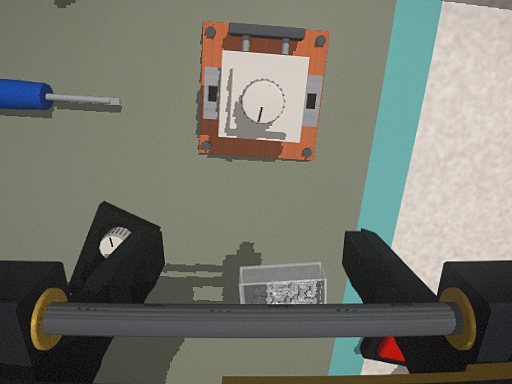

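The overhead view shows the knob at (262,101), the plate and frame around it, and the strap's dark holes at (212,100) and (312,100). I'll triangulate the left hole using this view and w2.

Run:
```python
from h import *
k=r.get_calibration("wrist"); k2=dict(k); k2["t"]=k["t"]-k["R"]@(np.array([.5929,.105,.3309])-[.6298,-.0497,.3308])
def blob(f,c,h=14):
    g=cv2.imread(f,0); u,v=c; s=g[v-h:v+h,u-h:u+h]
    n,l,st,ce=cv2.connectedComponentsWithStats((s<70).astype(np.uint8))
    i=min(range(1,n),key=lambda i:np.hypot(*(ce[i]-h)) if st[i,4]>15 else 99)
    print(st[i]); return ce[i]+[u-h,v-h]
a=blob("pics/w2.png",(246,267)); b=blob("pics/w3.png",(212,101)); b2=blob("pics/w3.png",(311,101))
print(a,b,b2)
for z in(.03,.035,.04,.045,.05,.055): print(z,(ray(k2,a,z)*1000).round(1),(ray(k,b,z)*1000).round(1),(ray(k,b2,z)*1000).round(1))
# separate check: known knob-tray knob etc. at lines
```

```text
[11  9  8 12 73]
[ 11   0   9  14 109]
[  9   7  10  15 123]
[246.06849315 267.43835616] [212.41284404  93.28440367] [310.84552846 100.91869919]
0.03 [[593.1   9.2  30. ]] [[592.2  13.7  30. ]] [[672.4  13.5  30. ]]
0.035 [[593.   12.4  35. ]] [[592.7  14.   35. ]] [[671.5  13.8  35. ]]
0.04 [[592.9  15.5  40. ]] [[593.3  14.4  40. ]] [[670.7  14.2  40. ]]
0.045 [[592.8  18.6  45. ]] [[593.9  14.7  45. ]] [[669.8  14.5  45. ]]
0.05 [[592.7  21.8  50. ]] [[594.4  15.   50. ]] [[669.   14.8  50. ]]
0.055 [[592.6  24.9  55. ]] [[595.   15.3  55. ]] [[668.1  15.1  55. ]]
```

```bash
python3 -m pendant '[[1,[1,30,0],[0,0,-2]],[1,[2,60,-10],[0,0,-4]],[1,[2,64,-40],[0,0,-4]],[1,[2,64,-65],[0,0,-4]],[1,[2,64,-80],[0,0,-4]],[1,[2,64,-90],[0,0,-4]],[1,[2,64,-97],[0,0,-4]],[1,[2,64,-97],[0,0,-4]],[0.35,[2,64,-97],[0,0,-4]],[0.35,[2,64,-97],[0,0,-4]]]'
python3 - <<'E'
from h import *
k,_=look("scene",[("knob",.083)])
import cv2
cv2.imwrite("pics/s2.png",cv2.resize(_[130:300,150:350],None,fx=4,fy=3.5)[:600,:800])
look("wrist",[])
E
```

```text
time_s: 7.0
position: [0.6319, 0.0141, 0.2343]
eef_rot: [0.0, 0.706, 0.708, 0.0]
force: [0.0, -0.0, 0.3]
opening: 0.796
grip_force: 0.0
scene knob 0.55 [245. 207.] 109 [635.9  22.   38.8  22.1  30.4]
```

View pics/s2.png

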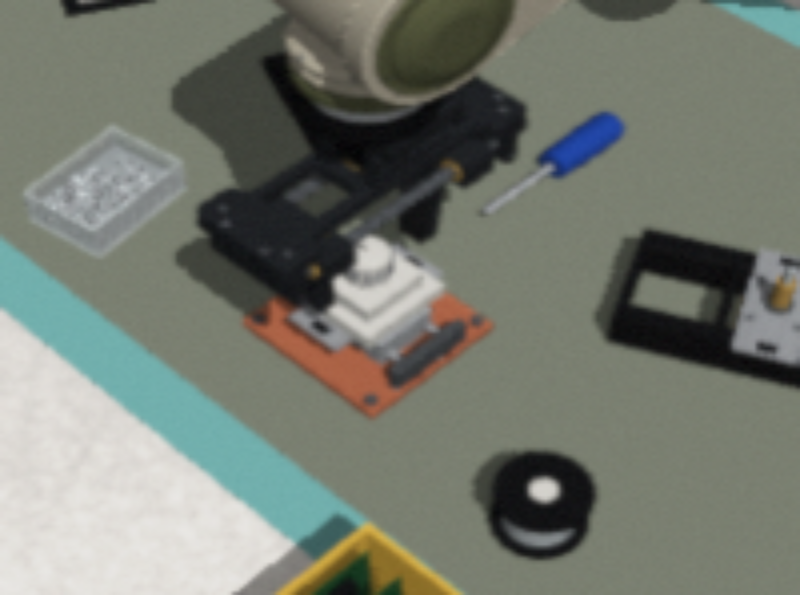

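The gripper straddles the knob, one finger on each x side and clear of the plate. I'll close.

```bash
python3 -m pendant '[[0.2,[0,0,0],[0,0,0]],[0.2,[0,0,0],[0,0,0]],[0.2,[0,0,0],[0,0,0]],[0.2,[0,0,0],[0,0,0]],[0.2,[0,0,0],[0,0,0]],[0.2,[0,0,0],[0,0,0]],[0.2,[0,0,0],[0,0,0]],[0.2,[0,0,0],[0,0,0]],[0.2,[0,0,0],[0,0,0]],[0.2,[0,0,0],[0,0,0]]]'
```

```text
time_s: 8.4
position: [0.6318, 0.0141, 0.2338]
eef_rot: [-0.0, 0.706, 0.708, -0.0]
force: [-1.3, -0.1, 0.2]
opening: 0.32
grip_force: 30.0
```

```bash
python3 -m pendant '[[0.2,[0,0,1],[0,0,7]],[0.2,[0,0,2],[0,0,0]],[0.2,[0,0,3],[0,0,-7]],[0.2,[0,0,5],[0,0,0]],[0.2,[0,0,7],[0,0,7]],[0.2,[0,0,9],[0,0,0]],[0.2,[0,0,12],[0,0,-7]],[0.2,[0,0,16],[0,0,-5]],[0.2,[0,0,22],[0,0,0]],[0.2,[0,0,30],[0,0,0]]]'
python3 - <<'E'
from h import *
look("scene",[("knob",.083),("plate",.061)])
E
```

```text
time_s: 9.65
position: [0.6318, 0.0141, 0.2643]
eef_rot: [0.0, 0.705, 0.709, -0.0]
force: [0.6, 0.0, -0.2]
opening: 0.32
grip_force: 30.0
scene knob 0.53 [246. 198.] 78 [618.9   8.8  33.3  16.3  44.5]
scene knob 0.31 [284. 272.] 638 [704.  207.2  68.7  50.7  41.8]
scene plate 0.8 [243. 212.] 278 [635.6  17.7  50.9  50.5  89.7]
```

```bash
python3 -m pendant '[[0.2,[0,0,35],[0,0,0]],[0.2,[-25,-35,66],[0,0,-4]],[0.2,[-60,-85,66],[0,0,-10]],[0.2,[-95,-135,66],[0,0,-16]],[0.2,[-125,-185,66],[0,0,-20]],[0.2,[-160,-235,66],[0,0,-23]],[0.2,[-182,-264,66],[0,0,-23]],[0.2,[-182,-264,66],[0,0,-23]],[0.2,[-182,-264,66],[0,0,-23]],[0.2,[-182,-264,66],[0,0,-23]]]'
python3 - <<'E'
from h import *
k,_=look("wrist",[("knob_pocket",.012),("knob",.026)],"w4")
print(-k["R"].T@k["t"])
E
```

```text
time_s: 11.05
position: [0.4505, -0.249, 0.3297]
eef_rot: [-0.0, 0.833, 0.554, 0.0]
force: [-0.1, -0.6, -1.7]
opening: 0.322
grip_force: 30.0
wrist knob_pocket 0.63 [258.  59.] 8932 [ 487.6 -167.8   98.9   61.8   66.8]
wrist knob 0.61 [251. 255.] 3703 [ 417.7 -326.4   78.1   59.7   67.3]
[ 0.48159614 -0.17405943  0.30953561]
```

View pics/w4.png

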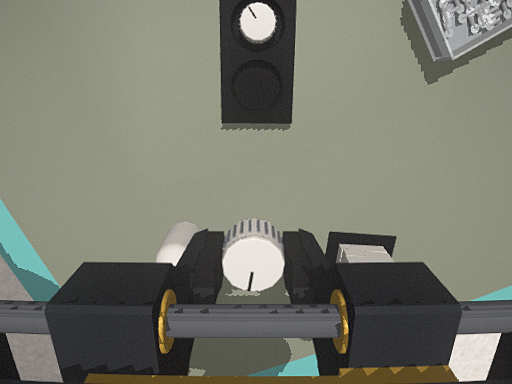

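The empty pocket's rim is centred at about (257,85), with the other knob at (258,21); the held knob is upright at (253,262). I'll compute the pocket's position.

Run:
```python
from h import *
k=r.get_calibration("wrist")
g=cv2.imread("pics/w4.png")
print(ray(k,[[257.5,85],[258,21]],.012)*1000, ray(k,[[258,21]],.024)*1000)
p=ray(k,[[220,60],[294,60],[221,126],[293,126]],.012)*1000; print(p)
```

```text
[[ 481.43156385 -184.18779689   12.        ]
 [ 501.21277434 -137.65428434   12.        ]] [[ 500.41586889 -139.13359982   24.        ]]
[[ 460.320914   -153.2700365    12.        ]
 [ 517.39733909 -177.2052413    12.        ]
 [ 438.33006997 -204.00090956   12.        ]
 [ 496.92118008 -228.58363681   12.        ]]
```

```bash
python3 -m pendant '[[0.2,[15,32,0],[0,0,0]],[0.2,[30.5,64,-20],[0,0,0]],[0.2,[30.5,64,-60],[0,0,0]],[0.2,[30.5,64,-95],[0,0,0]],[0.2,[30.5,64,-120],[0,0,0]],[0.2,[30.5,64,-135],[0,0,0]],[0.2,[30.5,64,-141],[0,0,0]],[0.2,[30.5,64,-145],[0,0,0]],[0.2,[30.5,64,-147],[0,0,0]],[0.2,[30.5,64,-149],[0,0,0]]]'
python3 - <<'E'
from h import *
print(r.observe()["force"],r.observe()["position"])
look("wrist",[],"w5")
E
```

```text
time_s: 12.45
position: [0.4804, -0.186, 0.1812]
eef_rot: [0.0, 0.833, 0.553, 0.0]
force: [-0.3, 1.3, 0.6]
opening: 0.321
grip_force: 30.0
[-0.32579361  1.26276286  0.55457888] [ 0.48042995 -0.18595888  0.18115237]
```

View pics/w5.png

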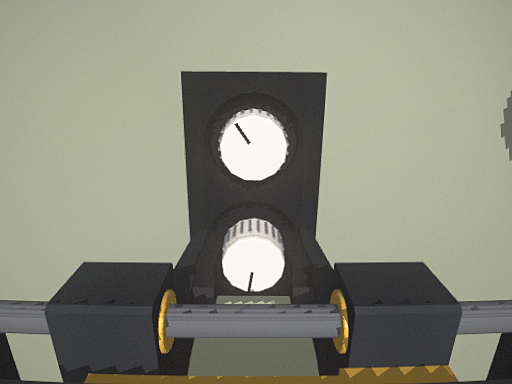

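The held knob (253,250) lines up with the empty pocket, whose rim shows at (253,215). I'll lower slowly to contact.

```bash
python3 -m pendant '[[0.2,[0.5,1,-1],[0,0,0]],[0.2,[0.5,1,-2],[0,0,0]],[0.2,[0.5,1,-3],[0,0,0]],[0.2,[0.5,1,-4],[0,0,0]],[0.2,[0.5,1,-4.5],[0,0,0]],[0.2,[0.5,1,-5],[0,0,0]],[0.2,[0.5,1,-5.5],[0,0,0]],[0.2,[0.5,1,-6],[0,0,0]],[0.2,[0.5,1,-6],[0,0,0]],[0.2,[0.5,1,-6],[0,0,0]]]'
```

```text
time_s: 13.75
position: [0.4807, -0.1847, 0.1781]
eef_rot: [0.001, 0.833, 0.553, 0.0]
force: [-10.5, 6.3, 39.0]
opening: 0.323
grip_force: 50.4
```

The fingertips are resting on the tray top (0.178 − 0.166 = 0.012), so the knob is about 3 mm above the pocket floor. I'll back off 2 mm, which relieves the load and leaves a few mm to the floor, and release.

```bash
python3 -m pendant '[[0.2,[0,0,2],[0,0,0]],[0.2,[0,0,3.5],[0,0,0]],[0.2,[0,0,3.5],[0,0,0]],[0.6,[0,0,3.5],[0,0,0]],[0.6,[0,0,3.5],[0,0,0]],[0.6,[0,0,3.5],[0,0,0]],[0.6,[0,0,5],[0,0,0]],[0.6,[0,0,40],[0,0,0]],[0.6,[-10,-30,80],[0,0,0]],[0.6,[-30,-64,120],[0,0,0]]]'
python3 - <<'E'
from h import *
k,_=look("wrist",[("knob",.024),("knob_pocket",.012)],"w6")
E
```

```text
time_s: 15.0
position: [0.4504, -0.249, 0.2955]
eef_rot: [-0.001, 0.833, 0.554, -0.0]
force: [0.5, -0.2, -0.9]
opening: 0.598
grip_force: 0.0
wrist knob 0.78 [258.  92.] 1199 [ 480.5 -185.2   27.3   27.5    3.9]
wrist knob_pocket 0.71 [256.  55.] 9488 [ 486.6 -171.    92.1   62.9   67.3]
```

View pics/w6.png

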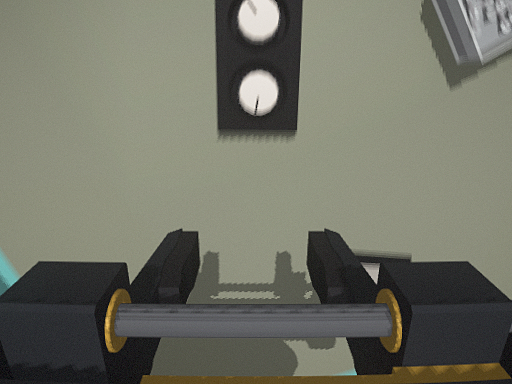

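The knob is seated at (258,92), matching its neighbour at (258,20). Next I'll survey the plate pile.

```bash
python3 -m pendant '[[0.6,[5,-40,20],[0,0,0]],[0.6,[10,-90,35],[0,0,-3]],[0.6,[16,-140,35],[0,0,-6]],[0.6,[20,-180,35],[0,0,-6]],[0.6,[20,-206,35],[0,0,-6]],[0.6,[20,-206,35],[0,0,-6]],[1,[20,-206,35],[0,0,-6]],[1,[20,-206,35],[0,0,-6]],[1,[20,-206,35],[0,0,-6]],[1,[20,-206,35],[0,0,-6]]]'
python3 - <<'E'
from h import *
k,_=look("wrist",[("plate_pile",.039),("plate",.039)],"w7")
E
```

```text
time_s: 16.4
position: [0.4709, -0.4545, 0.33]
eef_rot: [0.0, 0.861, 0.509, 0.0]
force: [0.8, -0.3, 0.3]
opening: 0.998
grip_force: 0.0
wrist plate_pile 0.57 [257.  78.] 6583 [ 509.4 -390.1   62.7   62.1   62.6]
```

View pics/w7.png

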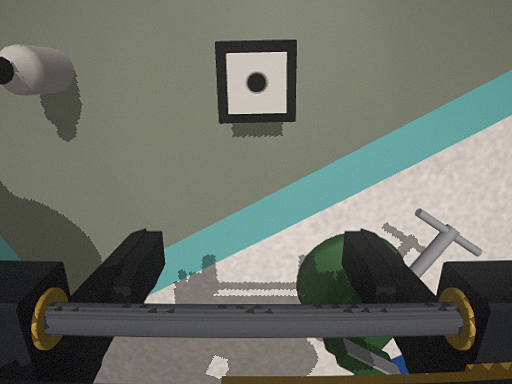

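The pile is at (257,82) with its white top face slightly turned in the picture. I'll measure the white square.

Run:
```python
from h import *
k=r.get_calibration("wrist")
g=cv2.imread("pics/w7.png",0)
m=np.zeros_like(g); m[45:120,220:294]=(g[45:120,220:294]>150)
print(rect(k,m,.039), m.sum())
b=cv2.connectedComponentsWithStats((g[70:95,245:270]<100).astype(np.uint8)); print(b[2][1:],b[3][1:]); print(ray(k,b[3][1]+[245,70],.039)*1000)
```

```text
[ 508.5 -391.    45.7   45.6   61.7] 3222
[[  2   3  20  19 298]] [[11.26510067 12.17114094]]
[[ 508.94621926 -390.2962721    39.        ]]
```

```bash
python3 -m pendant '[[1,[15,45,0],[0,0,3]],[1,[33,95,0],[0,0,6]],[1,[51,150,0],[0,0,10]],[1,[70,205,0],[0,0,14]],[1,[89,260,0],[0,0,18]],[1,[108,315,0],[0,0,22]],[1,[127,370,0],[0,0,25.5]],[1,[146,425,0],[0,0,28.5]],[1,[161,469,0],[0,0,29]],[1,[161,469,-10],[0,0,29]]]'
```

```text
time_s: 17.8
position: [0.6323, 0.0169, 0.32]
eef_rot: [0.001, 0.705, 0.709, 0.001]
force: [-0.3, 0.1, 0.3]
opening: 0.996
grip_force: 0.0
```

```bash
python3 -m pendant '[[1,[0,-1,-25],[0,0,0]],[1,[0,-1.5,-55],[0,0,0]],[1,[0,-1.5,-80],[0,0,0]],[1,[0,-1.5,-93],[0,0,0]],[1,[0,-1.5,-98],[0,0,0]],[1,[0,-1.5,-101],[0,0,0]],[1,[0,-1.5,-101],[0,0,0]],[0.6,[0,-1.5,-101],[0,0,0]],[0.6,[0,-1.5,-101],[0,0,0]],[0.6,[0,-1.5,-101],[0,0,0]]]'
python3 - <<'E'
from h import *
_,im=look("scene",[("plate",.06)])
cv2.imwrite("pics/s3.png",cv2.resize(im[150:270,190:310],None,fx=5,fy=5,interpolation=2))
E
```

```text
time_s: 19.05
position: [0.6319, 0.0126, 0.219]
eef_rot: [0.0, 0.706, 0.708, 0.0]
force: [-0.4, -1.4, -0.0]
opening: 0.685
grip_force: 0.0
scene plate 0.56 [246. 213.] 220 [636.5  21.9  51.7  41.5   1.6]
```

View pics/s3.png

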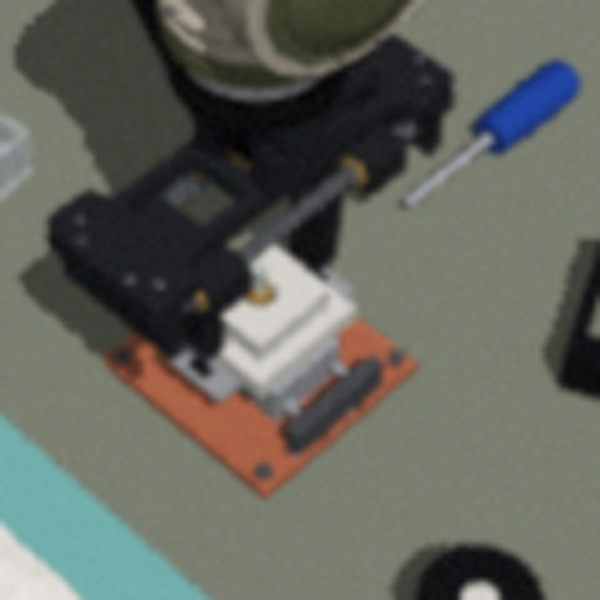

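The fingers are beside the plate, which sits around the brass bushing at (262,295 in the crop), and nothing is touching. I'll shift 2 mm in y and close.

```bash
python3 -m pendant '[[0.6,[0,2,0],[0,0,0]],[0.4,[0,2,0],[0,0,0]],[0.4,[0,2,0],[0,0,0]],[0.4,[0,2,0],[0,0,0]],[0.4,[0,2,0],[0,0,0]],[0.4,[0,2,0],[0,0,0]],[0.4,[0,2,0],[0,0,0]],[0.4,[0,2,2],[0,0,0]],[0.4,[0,2,5],[0,0,0]],[0.4,[0,2,10],[0,0,0]]]'
```

```text
time_s: 20.4
position: [0.6318, 0.0146, 0.229]
eef_rot: [-0.0, 0.706, 0.708, -0.0]
force: [0.1, 1.4, 0.1]
opening: 0.516
grip_force: 30.0
```

```bash
python3 -m pendant '[[0.4,[0,0,15],[0,0,0]],[0.4,[0,0,40],[0,0,0]],[0.4,[-3,-10,80],[0,0,-2]],[0.4,[-20,-60,80],[0,0,-6]],[0.4,[-37,-115,80],[0,0,-11]],[0.4,[-54,-170,80],[0,0,-15]],[0.4,[-71,-225,80],[0,0,-20]],[0.4,[-88,-280,80],[0,0,-24]],[0.4,[-105,-335,80],[0,0,-28]],[0.4,[-123,-395,60],[0,0,-28.5]]]'
```

```text
time_s: 21.65
position: [0.5091, -0.3792, 0.2921]
eef_rot: [0.002, 0.859, 0.512, 0.001]
force: [1.4, -0.9, -0.2]
opening: 0.515
grip_force: 30.0
```

```bash
python3 -m pendant '[[0.4,[0,-10.5,0],[0,0,0]],[0.4,[0,-10.5,-20],[0,0,0]],[0.4,[0,-10.5,-45],[0,0,0]],[0.4,[0,-10.5,-62],[0,0,0]],[0.4,[0,-10.5,-70],[0,0,0]],[0.4,[0,-10.5,-74],[0,0,0]],[0.4,[0,-10.5,-75],[0,0,0]],[0.4,[0,-10.5,-76],[0,0,0]],[0.4,[0,-10.5,-77],[0,0,0]],[0.4,[0,-10.5,-77],[0,0,0]]]'
python3 - <<'E'
from h import *
_,im=look("scene",[]);k=r.get_calibration("scene");u,v=proj(k,[.509,-.391,.05])[0].astype(int)
cv2.imwrite("pics/s4.png",cv2.resize(im[v-50:v+50,u-50:u+50],None,fx=6,fy=6,interpolation=2))
E
```

```text
time_s: 22.9
position: [0.5097, -0.388, 0.2129]
eef_rot: [0.0, 0.859, 0.512, 0.0]
force: [0.3, 0.7, -0.3]
opening: 0.519
grip_force: 30.0
```

View pics/s4.png

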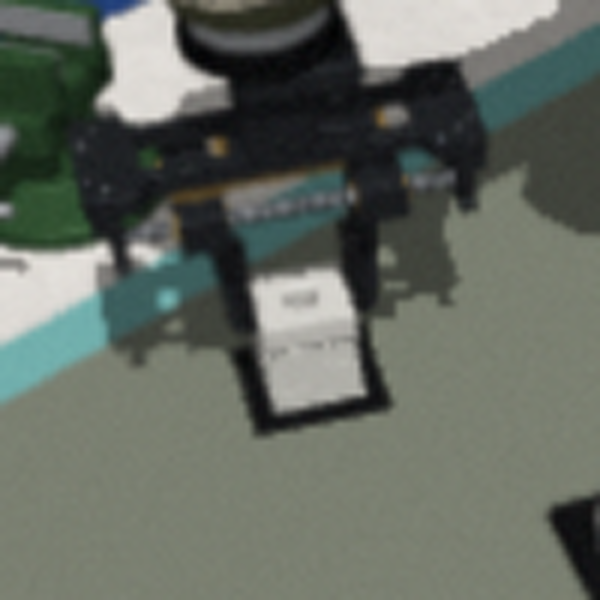

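The plate hangs just above the pile (305,330 in the crop) and is square to it. I'll make a small correction and lower.

```bash
python3 -m pendant '[[0.4,[0,-1,0],[0,0,0]],[0.4,[-0.5,-2,-0.5],[0,0,0]],[0.4,[-0.5,-2,-1],[0,0,0]],[0.4,[-0.5,-2,-1.5],[0,0,0]],[0.4,[-0.5,-2,-2],[0,0,0]],[0.4,[-0.5,-2,-2.5],[0,0,0]],[0.4,[-0.5,-2,-3],[0,0,0]],[0.4,[-0.5,-2,-3.5],[0,0,0]],[0.4,[-0.5,-2,-3.5],[0,0,0]],[0.4,[-0.5,-2,-3.5],[0,0,0]]]'
```

```text
time_s: 24.2
position: [0.5093, -0.3899, 0.2093]
eef_rot: [0.0, 0.859, 0.512, 0.0]
force: [-0.6, -0.0, -0.5]
opening: 0.516
grip_force: 30.0
```

```bash
python3 -m pendant '[[0.4,[0,0,-0.3],[0,0,0]],[0.4,[0,0,-0.6],[0,0,0]],[0.4,[0,0,-0.9],[0,0,0]],[0.4,[0,0,-1.2],[0,0,0]],[0.4,[0,0,-1.5],[0,0,0]],[0.4,[0,0,-1.8],[0,0,0]],[0.4,[0,0,-2.1],[0,0,0]],[0.4,[0,0,-2.4],[0,0,0]],[0.4,[0,0,-2.4],[0,0,0]],[0.4,[0,0,-2.4],[0,0,0]]]'
```

```text
time_s: 25.45
position: [0.5092, -0.3898, 0.2086]
eef_rot: [0.001, 0.859, 0.512, 0.0]
force: [-4.4, 3.6, 14.3]
opening: 0.519
grip_force: 30.0
```

Contact came at a TCP height of 0.209. That makes the frame top 0.049 and confirms the insert's origin at z = 0.008. I'll release.

```bash
python3 -m pendant '[[0.4,[0,0,1],[0,0,0]],[0.75,[0,0,1.5],[0,0,0]],[0.75,[0,0,1.5],[0,0,0]],[0.75,[0,0,1.5],[0,0,0]],[0.75,[0,0,1.5],[0,0,0]],[0.75,[0,0,20],[0,0,0]],[0.75,[0,0,60],[0,0,0]],[1,[-10,-20,110],[0,0,0]],[1,[-38,-65,122],[0,0,0]],[1,[-38,-65,122],[0,0,0]]]'
python3 - <<'E'
from h import *
k,im=look("wrist",[("plate",.051),("plate_pile",.039)])
cv2.imwrite("pics/w8.png",im[0:160,150:370])
g=cv2.cvtColor(im,6); m=np.zeros_like(g); m[40:140,210:310]=g[40:140,210:310]>150
print(rect(k,m,.051))
E
```

```text
time_s: 26.7
position: [0.4695, -0.4574, 0.3299]
eef_rot: [0.001, 0.86, 0.511, -0.0]
force: [-0.2, -0.3, -0.3]
opening: 1.001
grip_force: 0.0
wrist plate 0.61 [261.  69.] 3674 [ 508.7 -390.3   46.2   45.5   61.3]
wrist plate_pile 0.63 [254.  76.] 2875 [ 508.6 -390.1   61.9   61.6   62.3]
wrist plate_pile 0.49 [263.  71.] 3804 [ 508.5 -390.5   49.9   48.4   61.4]
[ 508.8 -389.6   44.7   45.7   61.4]
```

View pics/w8.png

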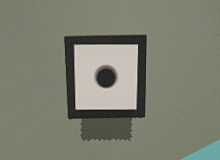

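The plate lies square on its pile, at (105,75) in the crop. Next is the frame.

```bash
python3 -m pendant '[[1,[15,45,0],[0,0,3]],[1,[33,95,0],[0,0,6]],[1,[51,150,0],[0,0,10]],[1,[70,205,0],[0,0,14]],[1,[89,260,0],[0,0,18]],[1,[108,315,0],[0,0,22]],[1,[127,370,0],[0,0,25.5]],[1,[146,425,0],[0,0,28]],[1,[162,472,0],[0,0,28.5]],[1,[162,472,-10],[0,0,28.5]]]'
python3 - <<'E'
from h import *
print(r.observe()["position"])
look("top",[("frame",.049)])
E
```

```text
time_s: 28.1
position: [0.6334, 0.0214, 0.3185]
eef_rot: [0.0, 0.704, 0.71, 0.0]
force: [-0.7, -0.2, -0.7]
opening: 0.998
grip_force: 0.0
[0.63342497 0.02138201 0.31854268]
```

```bash
python3 -m pendant '[[1,[0,0,-10],[0,0,0]],[1,[0,0,-30],[0,0,0]],[1,[0,0,-50],[0,0,0]],[1,[0,0,-65],[0,0,0]],[1,[0,0,-75],[0,0,0]],[1,[0,0,-80],[0,0,0]],[1,[0,0,-80],[0,0,0]],[1,[0,0,-80],[0,0,0]],[1,[0,0,-80],[0,0,0]],[1,[0,0,-80],[0,0,0]]]'
```

```text
time_s: 29.45
position: [0.6332, 0.0171, 0.2391]
eef_rot: [0.0, 0.706, 0.708, 0.0]
force: [-0.0, -0.8, -0.6]
opening: 1.004
grip_force: 0.0
```

```bash
python3 -m pendant '[[1,[-1.3,-2.5,-10],[0,0,0]],[1,[-1.3,-2.5,-20],[0,0,0]],[1,[-1.3,-2.5,-27],[0,0,0]],[1,[-1.3,-2.5,-31],[0,0,0]],[1,[-1.3,-2.5,-31],[0,0,0]],[0.6,[-1.3,-2.5,-31],[0,0,0]],[0.6,[-1.3,-2.5,-31],[0,0,0]],[0.6,[-1.3,-2.5,-31],[0,0,0]],[0.6,[-1.3,-2.5,-31],[0,0,0]],[0.6,[-1.3,-2.5,-31],[0,0,0]]]'
```

```text
time_s: 30.7
position: [0.632, 0.0146, 0.2081]
eef_rot: [0.0, 0.706, 0.708, 0.0]
force: [-0.4, 0.5, 2.3]
opening: 0.719
grip_force: 30.0
```

```bash
python3 -m pendant '[[0.6,[0,0,5],[0,0,0]],[0.6,[0,0,20],[0,0,0]],[0.6,[0,0,50],[0,0,0]],[0.6,[-5,15,90],[0,0,0]],[0.6,[-25,65,120],[0,0,0]],[0.6,[-46,115,120],[0,0,0]],[0.6,[-67,165,120],[0,0,0]],[0.6,[-88,215,120],[0,0,0]],[0.6,[-106,255,120],[0,0,0]],[0.6,[-106,255,120],[0,0,0]]]'
python3 - <<'E'
from h import *
import time
for i in range(2):
  k,im=look("wrist",[("frame_pile",.036),("frame",.036)])
cv2.imwrite("pics/w9.png",im)
print(r.observe()["position"],r.observe()["eef_rot"],-k["R"].T@k["t"])
E
```

```text
time_s: 31.95
position: [0.5245, 0.2718, 0.329]
eef_rot: [0.0, 0.705, 0.709, 0.0]
force: [0.1, -1.3, 0.2]
opening: 0.721
grip_force: 30.0
wrist frame_pile 0.87 [266.  59.] 10760 [532.3 361.6  78.1  78.1   4.1]
wrist frame 0.62 [252. 213.] 10950 [5.248e+02 2.020e+02 1.259e+02 1.230e+02 5.000e-01]
wrist frame_pile 0.97 [260.  54.] 11002 [532.4 361.2  79.4  79.2   3.8]
wrist frame 0.57 [252. 214.] 11193 [526.2 199.7 123.7 125.7  90. ]
[0.52648647 0.2685324  0.32802451] [7.06566463e-05 7.06890496e-01 7.07322995e-01 4.88322843e-05] [0.52603662 0.3501097  0.30820969]
```

Run:
```python
from h import *
k,im=look("wrist",[])
print(r.observe()["position"])
t=r.trace("wrist","frame_pile")[0]["pixels"]
g=cv2.cvtColor(im,6); m=(cv2.dilate(t.astype(np.uint8),np.ones((3,3)))>0)&(g>130)
print(m.sum(),rect(k,m,.036)); ys,xs=np.nonzero(m); print(xs.min(),xs.max(),ys.min(),ys.max())
# window
f=np.uint8(t&(g<110)); n,l,st,ce=cv2.connectedComponentsWithStats(f)
for i in range(1,n):
    if st[i,4]>100: print(st[i],rect(k,l==i,.036))
```

```text
[0.52644307 0.26863493 0.32794701]
4833 [533.1 362.8  64.2  64.1   3.8]
204 315 0 114
[ 205    0  109  114 3587] [532.4 361.   78.8  79.    4. ]
[ 234   26   56   58 2821] [533.3 363.4  40.2  40.4   3.8]
```

```bash
python3 -m pendant '[[0.6,[3,45,0],[0,0,2]],[0.6,[6.8,94.4,-10],[0,0,3.8]],[0.6,[6.8,94.4,-50],[0,0,3.8]],[0.6,[6.8,94.4,-80],[0,0,3.8]],[0.6,[6.8,94.4,-100],[0,0,3.8]],[0.6,[6.8,94.4,-110],[0,0,3.8]],[0.6,[6.8,94.4,-114],[0,0,3.8]],[0.6,[6.8,94.4,-115],[0,0,3.8]],[0.6,[6.8,94.4,-116],[0,0,3.8]],[0.6,[6.8,94.4,-116],[0,0,3.8]]]'
```

```text
time_s: 33.6
position: [0.5328, 0.364, 0.2123]
eef_rot: [0.0, 0.682, 0.731, 0.0]
force: [-0.0, -0.2, 0.9]
opening: 0.721
grip_force: 30.0
```

```bash
python3 -m pendant '[[0.6,[0,-1,-1.5],[0,0,0]],[0.6,[0,-1,-3],[0,0,0]],[0.6,[0,-1,-4],[0,0,0]],[0.6,[0,-1,-4.7],[0,0,0]],[0.6,[0,-1,-5.2],[0,0,0]],[0.6,[0,-1,-5.7],[0,0,0]],[0.6,[0,-1,-6.2],[0,0,0]],[0.6,[0,-1,-6.7],[0,0,0]],[0.6,[0,-1,-7],[0,0,0]],[0.6,[0,-1,-7],[0,0,0]]]'
```

```text
time_s: 34.85
position: [0.5326, 0.3629, 0.206]
eef_rot: [0.0, 0.682, 0.731, 0.0]
force: [-3.7, -2.8, 9.1]
opening: 0.718
grip_force: 30.0
```

```bash
python3 -m pendant '[[0.6,[0,0,0.8],[0,0,0]],[0.95,[0,0,0.8],[0,0,0]],[0.95,[0,0,0.8],[0,0,0]],[0.95,[0,0,0.8],[0,0,0]],[0.95,[0,0,0.8],[0,0,0]],[0.95,[0,0,20],[0,0,0]],[0.95,[0,0,60],[0,0,0]],[0.95,[0,-30,105],[0,0,0]],[0.95,[0,-80,122],[0,0,0]],[0.95,[0,-80,122],[0,0,0]]]'
python3 - <<'E'
from h import *
k,im=look("wrist",[("frame",.047)],"w10")
t=r.trace("wrist","frame_pile")[0]["pixels"]
g=cv2.cvtColor(im,6); m=(cv2.dilate(t.astype(np.uint8),np.ones((25,25)))>0)&(g>130)
print(m.sum(),rect(k,m,.047))
E
```

```text
time_s: 36.1
position: [0.533, 0.2807, 0.3287]
eef_rot: [0.001, 0.684, 0.73, 0.001]
force: [0.6, 0.3, -1.0]
opening: 0.947
grip_force: 0.0
wrist frame 0.94 [259.  44.] 4782 [532.4 362.9  64.5  63.6   3.8]
9279 [532.4 363.6  64.2  63.4   3.7]
```

The frame is centred on its pile to within 1 mm. Next I'll survey the insert tray.

```bash
python3 -m pendant '[[0.95,[-7,-45,0],[0,0,5]],[0.95,[-14,-95,10],[0,0,10]],[0.95,[-21,-145,20],[0,0,15]],[0.95,[-27,-185,20],[0,0,20]],[0.95,[-27,-185,20],[0,0,20]],[0.95,[-27,-185,20],[0,0,20]],[0.95,[-27,-185,20],[0,0,20]],[0.95,[-27,-185,20],[0,0,20]],[0.95,[-27,-185,20],[0,0,20]],[0.95,[-27,-185,20],[0,0,20]]]'
python3 - <<'E'
from h import *
k,im=look("wrist",[("insert_cell",.031),("insert",.033)],"w11")
g=cv2.cvtColor(im,6)
t=r.trace("wrist","insert_cell")[0]["pixels"]
c=max(cv2.findContours(t.astype(np.uint8),2,2)[0],key=cv2.contourArea)
cs,h=cv2.findContours(t.astype(np.uint8),2,2)
for c in cs:
    if cv2.contourArea(c)>300:
        m=np.zeros_like(g); cv2.drawContours(m,[c],-1,1,-1); print(cv2.boundingRect(c),rect(k,m,.031))
print(-k["R"].T@k["t"])
E
```

```text
time_s: 37.5
position: [0.5057, 0.0981, 0.3469]
eef_rot: [-0.0, 0.545, 0.838, 0.0]
force: [0.2, 0.5, 0.6]
opening: 0.95
grip_force: 0.0
wrist insert_cell 0.6 [252.  53.] 12319 [473.8 166.4  93.6 125.9  23.9]
wrist insert 0.84 [317. 288.] 2165 [625.   16.7  51.5  76.9  88.6]
(194, 0, 115, 155) [473.8 166.4  93.6 125.9  23.9]
(223, 83, 59, 60) [485.  142.3  50.7  50.3  25.3]
(223, 68, 59, 11) [471.7 172.7  48.7   7.5  25. ]
[0.47291286 0.17238133 0.3266515 ]
```

View pics/w11.png

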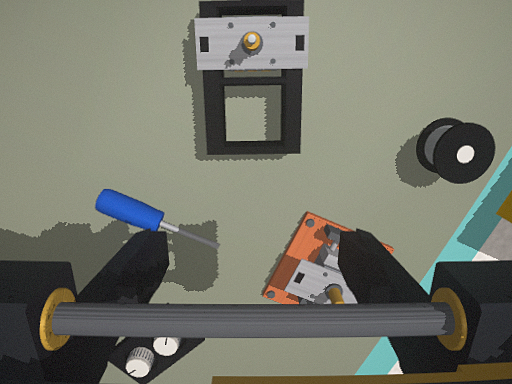

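The picture shows the empty cell at about (252,113) and the neighbouring insert's strap at (252,43) with its bushing. I'll refine using the neighbour's strap, 60 mm away.

Run:
```python
from h import *
k=r.get_calibration("wrist")
im=cv2.imread("pics/w11.png");g=cv2.cvtColor(im,6)
m=np.zeros_like(g); m[12:72,190:312]=g[12:72,190:312]>125
m=cv2.morphologyEx(m,cv2.MORPH_CLOSE,np.ones((9,9)));m=cv2.morphologyEx(m,cv2.MORPH_OPEN,np.ones((9,9)))
s=rect(k,m,.033); print(s, s[:2]-60*np.array([-.41,.912]))
print(ray(k,[[207,154],[301,153]],.031)*1000, (ray(k,[[254,153.5]],.031)*1000)[0,:2]+33*np.array([-.41,.912]))
print(ray(k,[[204,44],[301,42]],.033)*1000)
```

```text
[463.6 193.8  95.8  42.4  24.2] [488.2  139.08]
[[462.92980862  92.49427434  31.        ]
 [539.78980204 127.6420137   31.        ]] [487.86013302 140.14532635]
[[426.64486854 177.61816636  33.        ]
 [498.32095254 211.11554919  33.        ]]
```

```bash
python3 -m pendant '[[0.6,[30,-20,0],[0,0,-7]],[0.6,[65,-43,0],[0,0,-14]],[0.6,[100,-66,0],[0,0,-20]],[0.6,[126,-83.5,-10],[0,0,-24]],[0.6,[126,-83.5,-40],[0,0,-24]],[0.6,[126,-83.5,-70],[0,0,-24]],[0.6,[126,-83.5,-90],[0,0,-24]],[0.6,[126,-83.5,-100],[0,0,-24]],[0.6,[126,-83.5,-100],[0,0,-24]],[0.6,[126,-83.5,-100],[0,0,-24]]]'
```

```text
time_s: 38.95
position: [0.6319, 0.0144, 0.2478]
eef_rot: [0.001, 0.708, 0.707, 0.0]
force: [0.6, 0.6, 0.5]
opening: 0.6
grip_force: 0.0
```

```bash
python3 -m pendant '[[0.6,[0,0,-12],[0,0,0]],[0.6,[0,0,-24],[0,0,0]],[0.6,[0,0,-34],[0,0,0]],[0.6,[0,0,-39],[0,0,0]],[0.6,[0,0,-39],[0,0,0]],[0.08,[0,0,-39],[0,0,0]],[0.08,[0,0,-39],[0,0,0]],[0.08,[0,0,-39],[0,0,0]],[0.08,[0,0,-39],[0,0,0]],[0.08,[0,0,-39],[0,0,0]]]'
```

```text
time_s: 40.2
position: [0.6319, 0.0145, 0.208]
eef_rot: [0.0, 0.708, 0.707, 0.0]
force: [1.0, 0.7, 0.2]
opening: 0.122
grip_force: 30.0
```

```bash
python3 -m pendant '[[0.08,[0,0,0],[0,0,0]],[0.08,[0,0,0],[0,0,0]],[0.08,[0,0,0],[0,0,0]],[0.08,[0,0,0.5],[0,0,0]],[0.08,[0,0,1],[0,0,0]],[0.08,[0,0,1.5],[0,0,0]],[0.08,[0,0,2],[0,0,0]],[0.08,[0,0,3],[0,0,0]],[0.08,[0,0,4],[0,0,0]],[0.08,[0,0,5],[0,0,0]]]'
```

```text
time_s: 41.45
position: [0.6313, 0.0145, 0.2122]
eef_rot: [-0.001, 0.708, 0.707, -0.001]
force: [0.1, -0.3, -12.2]
opening: 0.127
grip_force: 30.0
```

```bash
python3 -m pendant '[[0.08,[0,0,3],[0,0,0]],[0.08,[0,0,6],[0,0,0]],[0.08,[0,0,9],[0,0,0]],[0.08,[0,0,12],[0,0,0]],[0.08,[0,0,15],[0,0,0]],[0.08,[0,0,18],[0,0,0]],[0.08,[0,0,21],[0,0,0]],[0.08,[0,0,24],[0,0,0]],[0.08,[0,0,30],[0,0,0]],[0.08,[0,0,36],[0,0,0]]]'
python3 - <<'E'
from h import *
print(r.observe()["force"])
look("scene",[("insert",.09)]); look("wrist",[("insert",.085)],"w12")
E
```

```text
time_s: 42.7
position: [0.6318, 0.0145, 0.2498]
eef_rot: [0.0, 0.708, 0.707, 0.0]
force: [-0.0, -1.2, -1.6]
opening: 0.122
grip_force: 30.0
[-0.02416679 -1.18778828 -1.58925772]
scene insert 0.95 [245. 212.] 385 [639.8  27.6  51.7  87.8  83.7]
wrist insert 0.67 [252. 230.] 9553 [632.3  16.   54.3  89.7  89.9]
```

```bash
python3 -m pendant '[[0.08,[0,0,25],[0,0,0]],[0.08,[0,0,50],[0,0,0]],[0.08,[-25,20,55],[0,0,4]],[0.08,[-55,46,55],[0,0,9]],[0.08,[-85,73,55],[0,0,15]],[0.08,[-115,100,55],[0,0,20]],[0.08,[-144.8,125.2,50],[0,0,24.5]],[0.08,[-144.8,125.2,20],[0,0,24.5]],[0.08,[-144.8,125.2,0],[0,0,24.5]],[0.08,[-144.8,125.2,-5],[0,0,24.5]]]'
```

```text
time_s: 44.15
position: [0.4868, 0.1397, 0.243]
eef_rot: [-0.001, 0.541, 0.841, -0.001]
force: [0.0, 0.8, -1.5]
opening: 0.126
grip_force: 30.0
```

```bash
python3 -m pendant '[[0.08,[0,0,-1],[0,0,0]],[0.08,[0,0,-2],[0,0,0]],[0.08,[0,0,-3],[0,0,0]],[0.08,[0,0,-3],[0,0,0]],[0.08,[0,0,-3],[0,0,0]],[0.08,[0,0,-3],[0,0,0]],[0.08,[0,0,-3],[0,0,0]],[0.08,[0,0,-3],[0,0,0]],[0.08,[0,0,-3],[0,0,0]],[0.08,[0,0,-3],[0,0,0]]]'
python3 - <<'E'
from h import *
k,im=look("wrist",[("insert",.072),("insert_cell",.031)],"w13")
for t in r.trace("wrist","insert")[:3]: print(t["p"],t["uv"],rect(k,t["pixels"],.033))
g=cv2.cvtColor(im,6); cv2.imwrite("pics/w13.png",im)
E
```

```text
time_s: 45.4
position: [0.4869, 0.1397, 0.2409]
eef_rot: [-0.0, 0.541, 0.841, -0.0]
force: [1.0, -0.3, -1.3]
opening: 0.127
grip_force: 30.0
wrist insert 0.74 [252. 230.] 9245 [487.3 139.6  91.5  55.1  24.5]
wrist insert_cell 0.57 [250. 118.] 20562 [466.6 183.6  93.1  90.   24.5]
0.74 [252.0, 229.5] [496.2 120.2 115.6  69.5  24.5]
```

Run:
```python
from h import *
k=r.get_calibration("wrist")
im=cv2.imread("pics/w13.png");g=cv2.cvtColor(im,6)
t=r.trace("wrist","insert")[0]["pixels"]
p=proj(k,[[.4624,.1944,.033]])[0];print(p)
u,v=p.astype(int); y0=max(v-50,0)
hull=np.zeros_like(g); 
c=np.array([-.41,.912]);a=np.array([.912,.41]);o=np.array([462.4,194.4])
q=np.array([[*(o+sx*56*a+sy*30*c)/1000,.033] for sx,sy in((-1,-1),(1,-1),(1,1),(-1,1))])
cv2.fillConvexPoly(hull,proj(k,q).astype(np.int32),1)
m=hull*((g>125)&~t); m=cv2.morphologyEx(m,2,np.ones((7,7)))
n,l,st,ce=cv2.connectedComponentsWithStats(m)
for i in range(1,n):
    if st[i,4]>200: print(st[i],rect(k,l==i,.033))
d=hull*(g<60)*(~t); n,l,st,ce=cv2.connectedComponentsWithStats(d.astype(np.uint8))
for i in range(1,n):
    if 40<st[i,4]<1500: print("dark",st[i],ce[i].round(1),(ray(k,ce[i],.033)*1000).round(1))
```

```text
[253.43316628 114.14834105]
[147  56  27  42 734] [409.  192.1  14.1  21.2  23.8]
[  167    57   192   111 12695] [466.6 196.3 102.7  60.3  24.5]
dark [176 105  13  21 233] [181.8 115. ] [[426.5 177.7  33. ]]
dark [318 104  12  21 215] [323.3 113.7] [[497.4 210.7  33. ]]
```

```bash
python3 -m pendant '[[0.08,[0,0,-4],[0,0,0]],[0.08,[0,0,-8],[0,0,0]],[0.08,[0,0,-12],[0,0,0]],[0.08,[0,0,-16],[0,0,0]],[0.08,[0,0,-20],[0,0,0]],[0.08,[0,0,-24],[0,0,0]],[0.08,[0,0,-28],[0,0,0]],[0.08,[0,0,-32],[0,0,0]],[0.08,[0,0,-34],[0,0,0]],[0.08,[0,0,-34],[0,0,0]]]'
```

```text
time_s: 46.9
position: [0.4869, 0.1397, 0.2068]
eef_rot: [-0.0, 0.541, 0.841, -0.0]
force: [0.8, -0.3, -0.6]
opening: 0.122
grip_force: 30.0
```

```bash
python3 -m pendant '[[0.08,[0,0,-1],[0,0,0]],[0.08,[0,0,-2],[0,0,0]],[0.08,[0,0,-2.5],[0,0,0]],[0.08,[0,0,-3],[0,0,0]],[0.08,[0,0,-3.4],[0,0,0]],[0.08,[0,0,-3.8],[0,0,0]],[0.08,[0,0,-4.2],[0,0,0]],[0.08,[0,0,-4.6],[0,0,0]],[0.08,[0,0,-4.6],[0,0,0]],[0.08,[0,0,-4.6],[0,0,0]]]'
```

```text
time_s: 48.15
position: [0.4871, 0.1392, 0.2034]
eef_rot: [0.001, 0.541, 0.841, -0.0]
force: [-2.5, -6.4, 12.2]
opening: 0.123
grip_force: 30.0
```

Contact came at the expected height, with the strap on the tray top. I'll release and retreat.

```bash
python3 -m pendant '[[0.08,[0,0,1],[0,0,0]],[0.45,[0,0,1],[0,0,0]],[0.45,[0,0,1],[0,0,0]],[0.45,[0,0,1],[0,0,0]],[0.45,[0,0,5],[0,0,0]],[0.45,[0,0,40],[0,0,0]],[0.45,[0,0,90],[0,0,0]],[0.45,[20,-45,130],[0,0,0]],[0.45,[33,-75,145],[0,0,0]],[0.45,[33,-75,145],[0,0,0]]]'
python3 - <<'E'
from h import *
k,im=look("wrist",[("insert",.033)],"w14")
g=cv2.cvtColor(im,6)
# dark strap holes at insert strap level
for uv in [(486.9,139.6),(462,194.2)]:
    o=np.array(uv);a=np.array([.909,.417]);c=np.array([-.417,.909])
    q=np.array([[*(o+sx*45*a+sy*17*c)/1000,.033] for sx,sy in((-1,-1),(1,-1),(1,1),(-1,1))])
    h=np.zeros_like(g);cv2.fillConvexPoly(h,proj(k,q).astype(np.int32),1)
    n,l,st,ce=cv2.connectedComponentsWithStats(h*(g<70).astype(np.uint8))
    for i in range(1,n):
        if st[i,4]>50: print(uv,st[i],(ray(k,ce[i],.033)*1000).round(1))
for n,z in (("knob",.024),("plate",.051),("frame",.047),("screw_box",.032),("reel",.038)): look("top",[(n,z)])
print(r.observe()["position"],r.observe()["force"])
E
```

```text
time_s: 49.4
position: [0.5205, 0.0632, 0.3484]
eef_rot: [0.001, 0.543, 0.84, 0.001]
force: [0.1, -0.4, -0.3]
opening: 0.452
grip_force: 0.0
wrist insert 0.79 [251.  75.] 5521 [487.6 137.8  92.7  41.1  24.4]
(486.9, 139.6) [203  67   8  14  98] [[452.1 121.7  33. ]]
(486.9, 139.6) [296  66   8  14 112] [[523.  154.3  33. ]]
top plate 0.55 [386. 229.] 253 [ 507.8 -387.4   46.3   50.8   61.1]
top frame 0.56 [145. 207.] 214 [531.4 362.6  61.3  59.8   3.7]
top screw_box 0.63 [323. 175.] 620 [ 666.4 -183.4   92.    66.9    8.2]
top reel 0.51 [200. 162.] 184 [674.3 200.8  37.6  60.5  66.7]
[0.51989237 0.06485168 0.34720596] [-0.17524112  0.65771086 -0.53405438]
```

```bash
python3 -c "
from cell import r
print(r.job_done())"
```

```text
the job is handed in; nothing more can be done
None
```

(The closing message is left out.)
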